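# Load the embossing sleeve on its spindle

## Task

Pull the jig's spring pin out by its lever and swing the lever down into the rest notch, so that the pin stays out of the channel by itself. Then slide the ribbed sleeve along the channel until it stands over the spindle, and press it straight down until it is fully home, its top flush with the deck. Leave the pin parked and the other things on the table where they are.

Things in the scene. Friction and masses are not known exactly. Their poses are not given: they have to be found in the camera images.
- jig: Loading jig fixed to the table, 300 x 175 mm, aluminium deck 65 mm above the table. Origin on the table under the channel's middle line; +x is the way the sleeve travels, -y the side of the spring pin. The channel runs along x at y = 0 between steel rails 87 mm apart, 14 mm high and thick, from x = -140 to +60 mm. The deck spans x = -145 to +145, y = -102 to +62 mm.
- spindle_top (a point): Top centre of the fixed upright spindle, jig x = 60, y = 0 mm, in a 90 mm round well in the deck: 30 mm diameter, nose tapered to 20 mm over the top 6 mm; its top is 2.5 mm below the deck, so that the sleeve slides over it. Beyond it two bars, 22 mm high, form a V stop that halts a sleeve pushed against both of them concentric with the spindle within 2 mm. Axes as jig.
- sleeve: Brass embossing sleeve with ribs outside: a thick ring, outside diameter 84 mm, bore 33 mm, 40 mm high, about 0.35 kg. It starts upright in the channel toward the jig's -x end, centre 55 to 95 mm before the jig's origin. Origin at the centre of its underside, z along its axis. Closed fingers may enter the bore: press on the rim, best on both sides of the bore.
- pin (a joint): How far the spring pin is drawn out along the jig's -y (m): 0 = in, its 12 mm round end reaches 24 mm into the channel and bars the sleeve; 0.028 = resting in the notch, clear of the channel; at most 0.040. The spring pulls it in with 5 N at 0 and 9 N at 0.04.
- lever (a joint): Angle of the lever about the pin's axis (rad): 0 = upright, held by a slot while the pin is in; grows as the lever swings toward the jig's +x and down, stop at 1.4. It can swing once the pin is out by 0.032 or more (pull to about 0.036). The rest notch, 4 mm deep, spans 0.9 to 1.4 (aim at 1.25); let go there, the spring draws the lever into the notch and it stays.
- pin_axis (a point): Fixed point on the pin's axis, in the plane of the lever while the pin is in: jig x = 25, y = -64 mm, 87 mm above the table. The pin's steel bearing block, 36 mm long, stands on the -y rail there, top 36 mm over the deck; outside it is the notched collar, 29 mm in radius, from y = -60 to -92 mm. Axes as jig.
- lever_knob (a point): Centre of the black knob at the lever's end: a flat-sided disc 26 mm in diameter and 18 mm thick along the jig's y, 66 mm from the pin's axis; the lever is an 8 mm square bar. It moves with the pin and the lever. Pinched from above on its two flat sides (across the jig's y), it can turn between the pads as the lever swings.
- seat (a joint): How far the round steel seat plate that fills the well is pressed down (m): 0 = up, 1 mm below the deck, 0.040 = bottom, where a sleeve on it stands 1 mm below flush with the deck. It slides stiffly: about 9 N, less the sleeve's weight, moves it, and it stays where it is left.
- mallet: Bystander: rawhide mallet, 291 mm long, lying at the right.
- brass_weight: Bystander: knob weight, 48 mm in diameter, 62 mm high.
- thread_spool: Bystander: spool of thread, 44 mm in diameter, 56 mm high.
- sanding_block: Bystander: sanding block 45 x 90 x 30 mm.
- edge_dye: Bystander: small bottle, 44 mm in diameter, 105 mm high.
Things that resemble listed ones, but are neither listed nor needed, are in the scene too. Several things have the shape of the sleeve; the one meant has the colours described above.

How it is judged (in metres and radians):
On the way, in this order (a step that is already met when the one before it is completed fails the run):
1. the pin is drawn out and its lever rests in the notch, let go (value of joint pin between 0.025 and 0.031 m and value of joint lever above 0.85 rad and contact force between the fingers and lever below 0.2 N), for 0.3 s.
2. the sleeve stands over the spindle, concentric, on the raised seat (horizontal distance between sleeve and spindle_top below 0.005 m and value of joint seat below 0.008 m and angle between sleeve's own z axis and vertical below 0.06 rad and z of sleeve in the frame of jig below 0.067 m), for 0.2 s.
At the end, for the whole second after the job is handed in: The sleeve is round the spindle (within 5 mm of its axis, upright within 0.05 rad), pressed down to within 3 mm of the bottom so that its top is flush with the deck, and at rest; the pin is still out by more than 25 mm with its lever in the rest notch (over 0.85 rad) (value of joint seat above 0.037 m and horizontal distance between sleeve and spindle_top below 0.005 m and z of sleeve in the frame of jig below 0.028 m and angle between sleeve's own z axis and vertical below 0.05 rad and linear speed of sleeve below 0.01 m/s and value of joint pin above 0.025 m and value of joint lever above 0.85 rad); the robot touches nothing.
It fails at once if the mallet, weight, spool, sanding block or bottle is shifted by more than 30 mm (distance of any of mallet, brass_weight, thread_spool, sanding_block, edge_dye from where it was at the start of the episode above 0.03 m).
It also fails if it takes over 64 s, if anything falls off the work surface, if the arm or the gripper's body presses on something with over 40 N, if the wrist force passes 120 N, or if a joint passes its speed limit or range.

## Robot

A 7-joint arm with a two-finger parallel gripper is mounted at the origin on a cart in front of the work surface, level with it; the furniture and walls round the work are solid. World frame = base frame: x ahead of the robot, y to its left, z up, the work surface at z = 0. Lengths are in mm, angles in rad, forces in N, time in s.
With the tool pointing down it reaches from about 400 to 900 mm from the base axis. Payload 5.5 kg.
Tool frame: the origin (TCP) lies midway between the tips of the shut fingers; the grasp point (between the pads) lies 19 mm behind it; z points along the fingers, y is the line along which they close (so a half turn about z gives the same grasp; the last joint's range is limited). The gripper opens to 85 mm and grips with 20 to 120 N. Pads are 22 mm wide; open, the fingers measure 114 mm over their backs; the gripper's body (76 mm by 85 mm) begins 54 mm behind the grasp point. The pads swing forward as they close: fully open they stand 13 mm farther back than shut.
Start: joints at [-0.93, 0.501, -0.427, 1.55, 0.221, 1.138, -0.21], TCP at [239.733, 604.175, 231.31] pointing down, gripper open.
Joint ranges: [-2.88, 2.88], [-0.31, 2.03], [-1.54, 1.56], [0.2, 2.42], [-1.41, 4.55], [0.19, 2.02], [-2.57, 2.57]. Speed limits (rad/s): [2.57, 2.57, 3.14, 3.14, 3.14, 3.14, 3.14].

## Interface

Orientations are given as a unit quaternion [x, y, z, w].
In Python, from plant import bot gives the robot as it stands. The module is installed in compiled form; this text tells all that it offers. Calls block until the motion is done:
- bot.move_ptp(position, orientation): joint-space move of the TCP to a pose.
- bot.servo_line(position, ori=None, speed=150, until_force=None): straight line of the TCP; ori=None keeps the orientation; speed is the mean speed in mm/s. With until_force (N) it stops when the force on the tool has changed by that much, and returns True; else False.
- bot.goto_joints(angles): joint-space move.
- bot.release() and bot.grab(): open the fingers fully, or close them until they stop; the grip force is fixed at half the most.
- bot.pause(seconds).
- bot.solve_ik(position, orientation): joint angles nearest the present ones, or None.
- bot.camera(name): name is "scene" or "top" or "wrist"; returns a dict with "color" (480x640x3 uint8, red, green, blue), "depth" (480x640 float32, mm along the optical axis (not along the pixel's ray), 0 where there is no reading), "mtx" (3x3 intrinsics, pixels), "world_to_cam" (4x4, takes a point from world to camera coordinates). Camera axes: x right, y up, looking along -z (the intrinsics and any distortion apply to the point x, -y, -z); pixel columns grow to the right and rows downward; lengths in mm; the calibration is good to about 2 mm. A picture is of the moment at which its call begins.
A pose or a line that the arm cannot do raises bot.IKError and nothing moves.
- bot.sign_off(): hands the job in; it is judged then, once.
Readings, each from a call of its own:
- bot.get_time(): time.
- bot.get_qpos(): joint angles.
- bot.get_qvel(): joint speeds.
- bot.get_effort(): joint torques, N m.
- bot.get_tool_pos(): TCP position.
- bot.get_tcp_rot(): TCP orientation.
- bot.get_wrist_force(): force on the tool from outside, world axes, zero at the start.
- bot.get_wrist_torque(): the same for the moment, N m.
- bot.get_grip_width(): opening from 0.0 (shut) to 1.0 (fully open).
- bot.get_grasp_force(): force on a finger pad.
Only numpy, scipy, OpenCV 4.12 (cv2) and the standard library are available. Lean on these libraries where they do the work, as an engineer would, in place of code of your own. Each camera call takes 0.05 s, during which the arm holds its last target. There are 200 camera calls.

## Working session

There is one attempt and no reset: what is moved stays moved. The work goes in short steps, each a Python script; the robot and the scene stay as the last script left them, time stands still between calls to the robot, and variables do not carry over. Pictures are saved under pics/ and viewed, at most 10 in all, crops included, and the job is handed in when it is done.

```bash
mkdir -p pics; python3 - <<'E'
from plant import bot
import cv2,numpy as np,pickle
d={}
for n in("scene","top"):
    c=bot.camera(n); d[n]=c; cv2.imwrite(f"pics/{n}0.png",c["color"][:,:,::-1]); print(n,c["mtx"],c["world_to_cam"].round(3),{k:v for k,v in c.items() if k not in("color","depth","mtx","world_to_cam")})
pickle.dump(d,open("d0.pkl","wb"))
print(bot.get_time(),bot.get_tcp_rot(),bot.get_tool_pos())
E
```

```text
scene [[619.11339056   0.         318.36476648]
 [  0.         619.11339056 243.95638067]
 [  0.           0.           1.        ]] [[ 8.090000e-01 -5.870000e-01 -7.000000e-03 -4.449350e+02]
 [ 4.370000e-01  5.940000e-01  6.760000e-01 -3.627830e+02]
 [-3.930000e-01 -5.500000e-01  7.370000e-01 -1.463222e+03]
 [ 0.000000e+00  0.000000e+00  0.000000e+00  1.000000e+00]] {}
top [[440.96282542   0.         316.11615529]
 [  0.         440.96282542 240.91106118]
 [  0.           0.           1.        ]] [[-2.600000e-02 -1.000000e+00 -9.000000e-03  7.885000e+01]
 [ 9.930000e-01 -2.600000e-02  1.120000e-01 -5.864680e+02]
 [-1.120000e-01 -6.000000e-03  9.940000e-01 -1.445567e+03]
 [ 0.000000e+00  0.000000e+00  0.000000e+00  1.000000e+00]] {}
0.1 [ 1.87750422e-01  9.82216315e-01 -9.20459128e-04 -2.04274716e-04] [239.54984617 603.52470109 230.31713482]
```

View pics/top0.png

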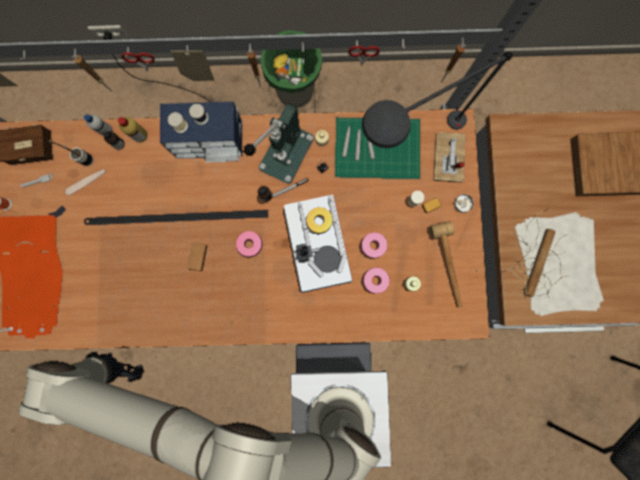

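View pics/scene0.png

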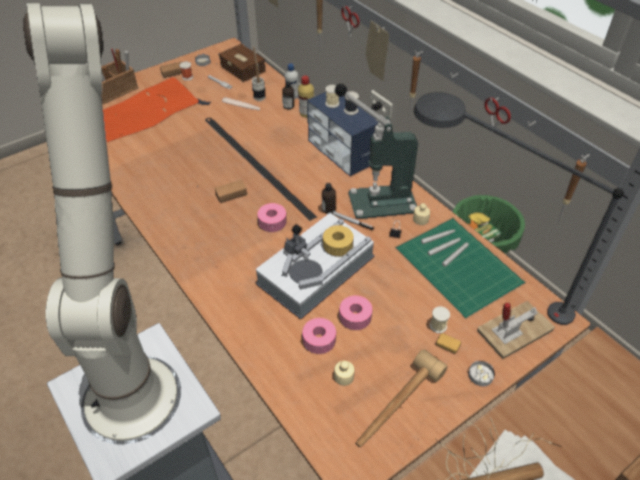

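Top view: jig centred near (320,243), yellow ribbed sleeve at (319,220), seat at (328,259), lever/block near (304,254); the pink rings are decoys. Jig +x points toward the robot, -y toward world +y. Next, the deck fit from depth.

```bash
cat > h.py <<'E'
import numpy as np,cv2
def cloud(c):
    d=c["depth"].astype(float);K=c["mtx"];v,u=np.mgrid[:480,:640]
    p=np.stack([(u-K[0,2])/K[0,0]*d,-(v-K[1,2])/K[1,1]*d,-d,np.ones_like(d)],-1)
    return (p@np.linalg.inv(c["world_to_cam"]).T)[...,:3]
def ray(c,u,v,z):
    K=c["mtx"];M=np.linalg.inv(c["world_to_cam"]);r=M[:3,:3]@np.array([(u-K[0,2])/K[0,0],-(v-K[1,2])/K[1,1],-1]);o=M[:3,3]
    return o+r*(z-o[2])/r[2]
E
python3 - <<'E'
import pickle
from h import *
d=pickle.load(open("d0.pkl","rb"))
for n,(u0,u1,v0,v1) in {"top":(275,360,185,300),"scene":(245,385,205,325)}.items():
    c=d[n];P=cloud(c);m=np.zeros((480,640),bool);m[v0:v1,u0:u1]=1
    col=c["color"].astype(int);hsv=cv2.cvtColor(c["color"],cv2.COLOR_RGB2HSV)
    dk=m&(abs(P[...,2]-65)<7)&(hsv[...,1]<60)
    pts=P[dk][:,:2].astype(np.float32);print(n,len(pts),np.median(P[dk][:,2]),cv2.minAreaRect(pts))
    y=m&(hsv[...,0]>18)&(hsv[...,0]<32)&(hsv[...,1]>110)
    q=P[y];print("sleeve",len(q),q[:,2].min(),q[:,2].max(),cv2.minEnclosingCircle(q[q[:,2]>98][:,:2].astype(np.float32)))
    s=m&(col.max(-1)<130)&(abs(P[...,2]-64)<6)&(hsv[...,1]<70); q=P[s]; print("seat",np.median(q,0),len(q))
E
```

```text
top 2864 65.83766081442445 ((582.5570068359375, 59.139015197753906), (290.7960205078125, 165.3831024169922), 10.681063652038574)
sleeve 423 61.9217994782523 1502.6537724718312 ((555.359375, 54.43797302246094), 132.41358947753906)
seat [527.48901     29.57027015  64.84002414] 543
scene 3041 65.5069949565509 ((582.5565795898438, 59.469017028808594), (297.13311767578125, 172.23805236816406), 10.502522468566895)
sleeve 670 68.68032550210842 1320.5341729422905 ((311.7913818359375, -386.88922119140625), 591.8951416015625)
seat [530.0640978   36.01156823  64.5437667 ] 577
```

```bash
cat >> h.py <<'E'
from scipy.spatial.transform import Rotation as R
A=np.radians(10.6); X=np.array([-np.cos(A),-np.sin(A),0]);Y=np.array([np.sin(A),-np.cos(A),0])
O=np.array([582.55,59.3,0])+20*Y
def W(x,y,z): return list(O+x*X+y*Y+np.array([0,0,z]))
def Q(s=-1):
    y=s*Y;z=np.array([0,0,-1.]);return list(R.from_matrix(np.stack([np.cross(y,z),y,z],1)).as_quat())
def J(p):
    d=np.asarray(p)-O; return np.stack([d@X,d@Y,d[...,2]],-1)
E
python3 - <<'E'
from plant import bot
from h import *
for s in(1,-1):
    q=bot.solve_ik(W(25,-64,330),Q(s)); print(s,q)
    for p in [(25,-64,134),(90,-92,89),(-140,0,75),(7,0,75),(89,0,64)]: print(p,bot.solve_ik(W(*p),Q(s)))
bot.move_ptp(W(25,-64,330),Q(-1))
import pickle
c=bot.camera("wrist");pickle.dump(c,open("w1.pkl","wb"));cv2.imwrite("pics/w1.png",c["color"][:,:,::-1]);print(bot.get_time(),bot.get_tool_pos()-np.array(W(25,-64,330)))
E
```

```text
1 [-0.36800833  0.22267245  0.17126521  1.67808538 -0.03974767  1.24422831
 -1.57392685]
(25, -64, 134) [-0.38939837  0.42824149  0.20596472  1.88517918 -0.11435775  0.83944413
 -1.51080759]
(90, -92, 89) [-0.44925753  0.40197508  0.1942067   2.06524751 -0.11967479  0.68467203
 -1.56309956]
(-140, 0, 75) [-0.28041875  0.76988142  0.23965235  1.45572163 -0.20594173  0.94067252
 -1.37005811]
(7, 0, 75) [-0.28220225  0.549928    0.218878    1.86064378 -0.16748816  0.7487441
 -1.35734881]
(89, 0, 64) [-0.28466772  0.45651828  0.22179024  2.06424434 -0.16376727  0.63699601
 -1.33868341]
-1 [-0.00797448  0.23430395 -0.25899852  1.66566346  0.0627032   1.24976001
  1.47579546]
(25, -64, 134) [ 0.02086622  0.44181829 -0.30648375  1.87055025  0.171848    0.85474444
  1.38460373]
(90, -92, 89) [-0.02292987  0.41629123 -0.31338024  2.05077193  0.19425715  0.70203118
  1.29563572]
(-140, 0, 75) [ 0.06559882  0.77941442 -0.30242137  1.44039031  0.25823622  0.96091486
  1.45286279]
(7, 0, 75) [ 0.10465583  0.55875437 -0.27969251  1.8464764   0.21283298  0.76541627
  1.46697852]
(89, 0, 64) [ 0.11492978  0.46254063 -0.25851817  2.0505756   0.18950144  0.65051792
  1.4868948 ]
2.3083 [-0.24913071  1.21405985 -0.18443873]
```

View pics/w1.png

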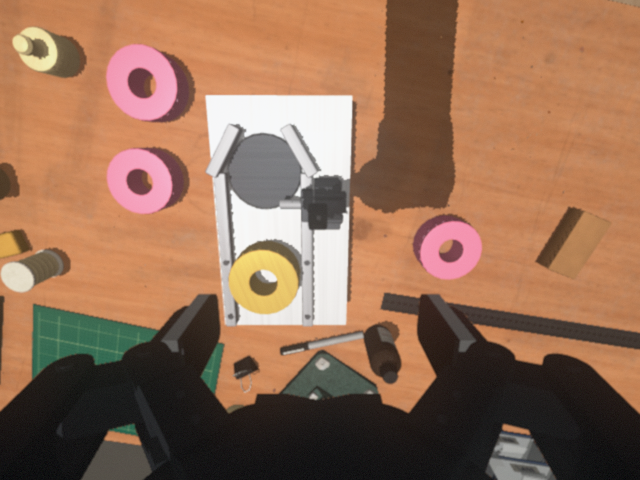

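Wrist view: deck corners near (207,96), (352,96), (346,325), (224,326); seat at (265,171), sleeve (264,278), dark knob about (318,216). Refine all of these by rays and depth.

```bash
python3 - <<'E'
import pickle
from h import *
c=pickle.load(open("w1.pkl","rb"));P=J(cloud(c));hsv=cv2.cvtColor(c["color"],cv2.COLOR_RGB2HSV)
m=np.zeros((480,640),np.uint8);m[85:335,195:360]=1
dk=(m>0)&(hsv[...,1]<60)&(abs(P[...,2]-65)<6);q=P[dk]
print("deck",len(q),np.median(q[:,2]),cv2.minAreaRect(q[:,:2].astype(np.float32)))
w=((m>0)&(hsv[...,1]<40)&(hsv[...,2]>170)).astype(np.uint8)
cn=max(cv2.findContours(w,0,2)[0],key=cv2.contourArea)
e=np.array([J(ray(c,u,v,65))[:2] for u,v in cn[:,0]],np.float32);print("deck2",cv2.minAreaRect(e))
y=((m>0)&(hsv[...,0]>18)&(hsv[...,0]<32)&(hsv[...,1]>110)&(P[...,2]>100)&(P[...,2]<110))
print("sleeve",y.sum(),np.median(P[y][:,2]),cv2.minEnclosingCircle(P[y][:,:2].astype(np.float32)))
s=((m>0)&(hsv[...,2]<125)&(abs(P[...,2]-64)<5)&(P[...,0]<108)&(P[...,0]>12)&(abs(P[...,1])<48))
q=P[s][:,:2];print("seat",s.sum(),(q.max(0)+q.min(0))/2,np.ptp(q,axis=0))
k=(m>0)&(P[...,2]>145)&(P[...,2]<180);q=P[k];print("knob",k.sum(),q.min(0),q.max(0),np.median(q,0))
k=(m>0)&(P[...,2]>160)&(P[...,2]<180);q=P[k];print("knobtop",k.sum(),q.min(0),q.max(0),np.median(q,0))
E
```

```text
deck 19706 63.49668855784469 ((0.9855499267578125, -21.03546905517578), (165.5236053466797, 290.1695556640625), 89.96589660644531)
deck2 ((1.3597259521484375, -17.933151245117188), (290.1686706542969, 171.8291015625), 0.034658901393413544)
sleeve 2922 103.62070400960678 ((-64.52465057373047, -0.45344698429107666), 41.711429595947266)
seat 2188 [59.4964519   0.14798438] [94.5553049  93.99018421]
knob 488 [ 14.70362908 -74.16239886 151.44302615] [ 38.92648395 -56.14083059 166.55744935] [ 28.95147524 -65.55281728 162.4705469 ]
knobtop 367 [ 16.71191469 -74.12730042 160.0859683 ] [ 36.22546281 -56.14083059 166.55744935] [ 27.29264493 -65.55441329 163.35698711]
```

The jig frame agrees within about 1 mm; sleeve centre at jig x ≈ -64. Grasp and draw the pin.

```bash
cat > pull.py <<'E'
from plant import bot
from h import *
q=Q(-1)
def st(t): print(t,round(bot.get_time(),2),J(np.array(bot.get_tool_pos())).round(1),np.round(bot.get_wrist_force(),1),round(bot.get_grip_width(),3),np.round(bot.get_grasp_force(),1))
bot.servo_line(W(25.5,-65,185),q,speed=150)
bot.servo_line(W(25.5,-65,135),q,speed=80); st("down")
bot.grab(); st("grab")
bot.servo_line(W(25.5,-101,135),speed=40); st("out")
E
cat > v.py <<'E'
import sys
from plant import bot
from h import *
c=bot.camera(sys.argv[1])
import pickle;pickle.dump(c,open(sys.argv[2]+".pkl","wb"))
x0,x1,y0,y1=map(int,sys.argv[3:7])
cv2.imwrite("pics/"+sys.argv[2]+".png",cv2.resize(c["color"][y0:y1,x0:x1,::-1],None,fx=3,fy=3,interpolation=2))
E
python3 pull.py; python3 v.py scene s1 220 420 170 330
```

```text
down 4.2 [ 25.3 -65.1 135. ] [-0.9 -0.3 -0. ] 1.004 0.0
grab 4.83 [ 25.3 -64.6 135.4] [-0.6 -1.8  3.6] 0.199 60.1
out 5.88 [ 25.3 -97.6 135.4] [ 0.3 -8.6  6.4] 0.203 60.5
```

View pics/s1.png

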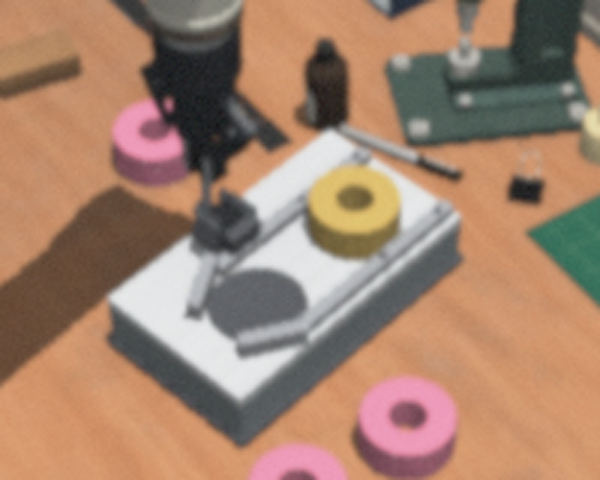

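The knob is held and the pin drawn to ~33 mm (arm sag ~3 mm under the spring). Pull slightly farther, then swing along the arc.

```bash
cat > swing.py <<'E'
from pull_h import *
bot.servo_line(W(25.5,-103.5,135),speed=30); st("out2")
for t in np.linspace(0.15,1.3,9):
    bot.servo_line(W(25.5+66*np.sin(t),-103.5,69+66*np.cos(t)),speed=60); st(round(t,2))
E
sed '/^bot\./d' pull.py > pull_h.py; python3 swing.py
```

```text
out2 6.17 [  25.3 -100.   135.4] [ 1.  -8.6  6.8] 0.201 60.5
0.15 6.49 [  32.2 -100.   135.2] [ 6.7 -6.8  1. ] 0.204 59.6
0.29 6.8 [  40.1 -100.2  134. ] [ 7.5 -6.9  3.2] 0.198 60.4
0.44 7.11 [  48.4 -100.4  131.4] [ 6.7 -8.3  8.3] 0.203 62.2
0.58 7.42 [  56.9 -100.6  127.1] [ 5.2 -7.4 13.2] 0.201 64.8
0.73 7.72 [  65.2 -100.7  121.2] [ 2.4 -7.9 15.6] 0.2 68.4
0.87 8.03 [  72.9 -100.7  113.8] [ 1.5 -8.4 13.1] 0.202 72.2
1.01 8.34 [  79.  -100.7  105.8] [-0.2 -9.  11.9] 0.198 76.3
1.16 8.65 [  84.  -100.7   96.9] [ 1.2 -8.3  9.4] 0.199 78.5
1.3 8.96 [  87.5 -100.8   87.8] [-0.3 -8.1 11.3] 0.198 80.0
```

```bash
cat > let.py <<'E'
from pull_h import *
bot.servo_line(W(88,-93,88),speed=30); st("ease")
bot.release(); st("open")
bot.pause(0.4)
bot.servo_line(W(88,-93,200),speed=150); st("up")
E
python3 let.py; python3 v.py wrist w2 200 400 60 220; python3 v.py scene s2 220 420 170 330
```

```text
ease 9.47 [ 87.3 -92.6  88.4] [ 0.  -4.1  6. ] 0.2 79.2
open 10.13 [ 88.1 -93.1  87.9] [-0.1 -1.  -0.3] 1.004 0.0
up 11.43 [ 88.7 -92.9 199.3] [-0.7  0.6  0.3] 0.998 0.0
```

View pics/s2.png

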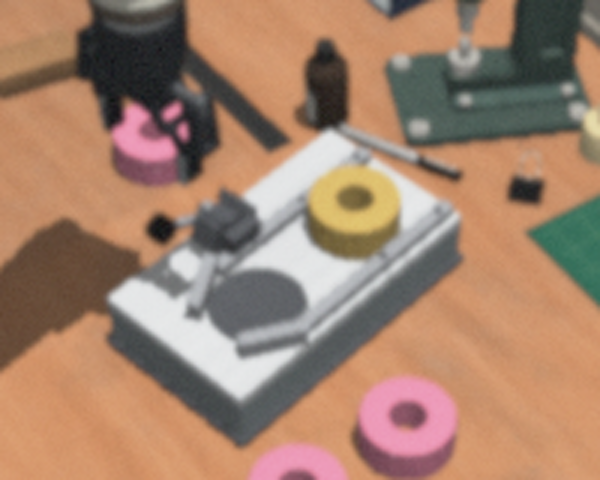

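The lever lies down on the +x side (knob at crop (162,228)), pin parked. Now push the sleeve from behind with closed fingers.

```bash
cat > push.py <<'E'
from pull_h import *
bot.move_ptp(W(-132,0,180),q); bot.grab(); st("above")
bot.servo_line(W(-132,0,74),speed=100); st("down")
bot.servo_line(W(-10,0,74),speed=60); st("pushed")
print(bot.servo_line(W(16,0,74),speed=25,until_force=12)); st("stop")
E
python3 push.py; python3 v.py scene s3 220 420 170 330
```

```text
above 13.25 [-132.     0.   179.9] [0.9 1.  0. ] -0.0 0.0
down 14.46 [-132.8    0.    75. ] [-0.2  0.4 -0.1] 0.005 0.0
pushed 16.64 [-10.8   0.2  74.4] [4.9 3.2 3.5] 0.001 2.4
False
stop 17.83 [12.1 -2.1 75. ] [10.8  7.9 -1.7] 0.001 5.8
```

View pics/s3.png

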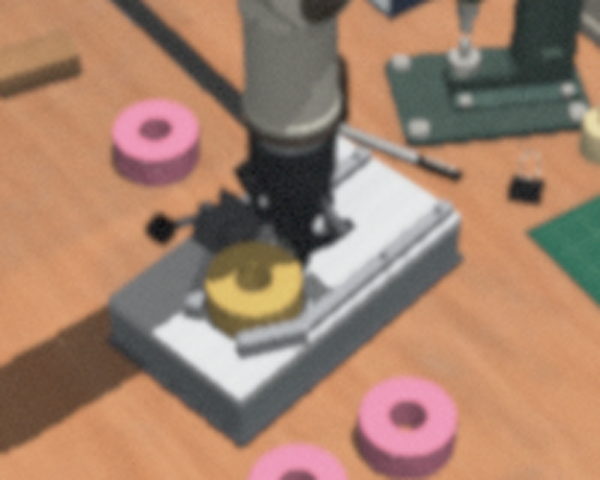

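The sleeve (crop (255,285)) sits against the V stop. Back off, rise, and measure its centre relative to the spindle.

```bash
cat > chk.py <<'E'
from pull_h import *
import pickle,sys
def meas(tag,z):
    for n in ("wrist","scene","top"):
        c=bot.camera(n);P=J(cloud(c));hsv=cv2.cvtColor(c["color"],cv2.COLOR_RGB2HSV)
        y=((hsv[...,0]>18)&(hsv[...,0]<34)&(hsv[...,1]>100)&(abs(P[...,2]-z)<5)&(abs(P[...,0]-60)<60)&(abs(P[...,1])<60))
        if y.sum()<20: print(n,"none");continue
        a=P[y];b=(a.max(0)+a.min(0))/2
        A_=np.c_[a[:,:2],np.ones(len(a))];pl=np.linalg.lstsq(A_,a[:,2],rcond=None)[0]
        print(tag,n,y.sum(),"encl",np.round(cv2.minEnclosingCircle(a[:,:2].astype(np.float32)),1) if 0 else cv2.minEnclosingCircle(a[:,:2].astype(np.float32)),"z",np.median(a[:,2]).round(1),"tilt",pl[:2].round(3))
        if n=="wrist":
            cv2.imwrite(f"pics/{tag}.png",c["color"][:,:,::-1])
if __name__=="__main__":
    bot.servo_line(W(-15,0,75),speed=80)
    bot.servo_line(W(-15,0,260),speed=150); st("up"); meas("m1",104)
E
python3 chk.py
```

```text
up 19.81 [-14.3  -0.  258.9] [-0.4  0.4 -0.9] -0.0 0.0
m1 wrist 6579 encl ((64.10596466064453, -0.746147096157074), 41.783599853515625) z 102.5 tilt [ 0.    -0.001]
m1 scene 514 encl ((63.17766571044922, 1.3065814971923828), 43.91294860839844) z 104.1 tilt [0.007 0.004]
top none
```

View pics/m1.png

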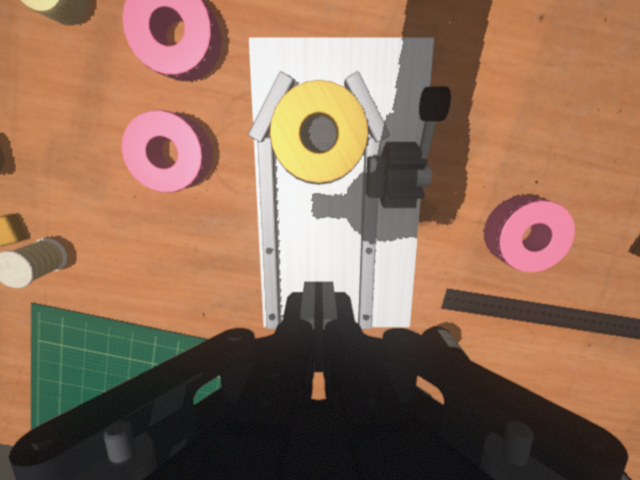

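The sleeve at (319,131) seems against both V bars, lever knob parked at (434,104). Measured x≈63–64 suggests an offset, so compare it to the deck and the spindle seen through the bore in the same view.

```bash
python3 - <<'E'
from h import *
from plant import bot
c=bot.camera("wrist");P=J(cloud(c));hsv=cv2.cvtColor(c["color"],cv2.COLOR_RGB2HSV)
m=np.zeros((480,640),bool);m[25:335,245:440]=1
dk=m&(hsv[...,1]<60)&(abs(P[...,2]-64)<4);q=P[dk]
lo,hi=np.percentile(q[:,:2],[0.2,99.8],axis=0);print("deck x max",hi[0],"(145)  y",lo[1],hi[1],"(-102,62)")
b=m&(P[...,2]>80)&(P[...,2]<92)&(hsv[...,1]<60)&(P[...,0]>60)
for s in(-1,1):
    k=b&(P[...,1]*s>10)
    e=P[k];print("bar",s,k.sum(),np.median(e[:,2]),cv2.minAreaRect(e[:,:2].astype(np.float32)),cv2.boxPoints(cv2.minAreaRect(e[:,:2].astype(np.float32))).round(1).tolist())
h=(abs(P[...,0]-62)<22)&(abs(P[...,1])<22)&(P[...,2]<75)
for lim in((50,75),(60,64),(54,60)):
    k=h&(P[...,2]>lim[0])&(P[...,2]<lim[1]);
    if k.sum()>5: print(lim,k.sum(),P[k].min(0).round(1),P[k].max(0).round(1),np.median(P[k],0).round(1))
cv2.imwrite("pics/bore.png",cv2.resize(cv2.convertScaleAbs(c["color"][60:200,240:400,::-1],alpha=1.3),None,fx=4,fy=4,interpolation=cv2.INTER_CUBIC))
E
```

```text
deck x max 145.80206227994248 (145)  y -103.2065466186256 61.10121972733517 (-102,62)
bar -1 1076 85.60578577549322 ((85.96308898925781, -44.22254180908203), (61.78257369995117, 14.156844139099121), 29.996267318725586) [[55.70000076293945, -53.5], [62.70000076293945, -65.80000305175781], [116.30000305175781, -34.900001525878906], [109.19999694824219, -22.600000381469727]]
bar 1 1046 85.55482155449275 ((86.15717315673828, 41.594017028808594), (14.26855182647705, 61.17190933227539), 60.37522506713867) [[56.0, 50.5], [109.19999694824219, 20.299999237060547], [116.30000305175781, 32.70000076293945], [63.099998474121094, 62.900001525878906]]
(50, 75) 1033 [ 47.3 -17.7  60. ] [80.3 15.5 74.8] [64.  -1.3 62.6]
(60, 64) 939 [ 48.1 -17.7  60. ] [80.3 15.1 64. ] [64.  -1.3 62.6]
```

View pics/bore.png

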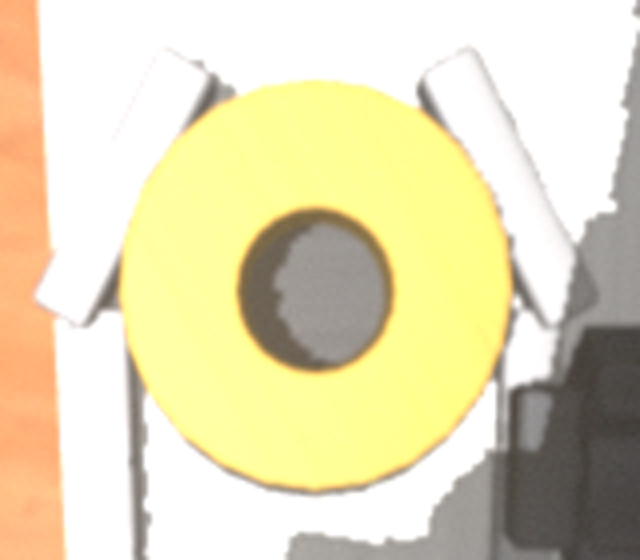

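The V bars are symmetric and the sleeve touches both; the implied offset is ≲3 mm, within tolerance, and the tapered nose will centre it. Press on the rim, first the -x side.

```bash
cat > press.py <<'E'
from pull_h import *
import sys
x=float(sys.argv[1]); zt=float(sys.argv[2]); f=float(sys.argv[3])
bot.servo_line(W(x,-1,125),q,speed=150); st("above")
print(bot.servo_line(W(x,-1,95),speed=25,until_force=6)); st("contact")
print(bot.servo_line(W(x,-1,zt),speed=15,until_force=f)); st("pressed")
E
python3 press.py 33 80 25
```

```text
above 21.12 [ 31.9  -1.  125.9] [1.1 0.7 0.2] 0.0 0.0
False
contact 22.47 [33.1 -1.  94.9] [-1.2 -0.2  1.7] -0.0 0.9
False
pressed 23.62 [32.6 -1.  79.9] [ 0.4  0.5 -0.4] -0.001 0.0
```

No significant force although the tip is at z=80; look before going on.

```bash
python3 v.py scene s4 220 420 170 330; python3 - <<'E'
from h import *; import pickle
c=pickle.load(open("s4.pkl","rb"));P=J(cloud(c));hsv=cv2.cvtColor(c["color"],cv2.COLOR_RGB2HSV)
y=((hsv[...,0]>18)&(hsv[...,0]<34)&(hsv[...,1]>100)&(P[...,2]>50)&(P[...,2]<130)&(abs(P[...,0]-60)<60)&(abs(P[...,1])<60))
a=P[y];print(len(a),np.percentile(a,[2,50,98],axis=0).round(1))
E
```

```text
480 [[ 36.1 -32.3  54.8]
 [ 63.3  -3.6  79.6]
 [102.1  36.6  86.1]]
```

View pics/s4.png

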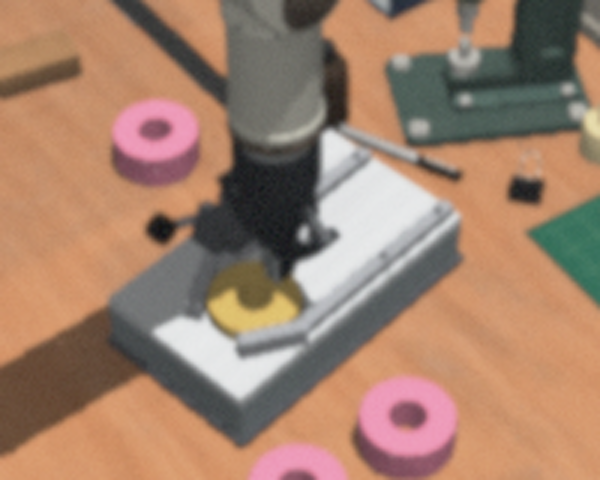

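The sleeve has sunk level with the tip (top at z≈80): it simply moves easily. Continue to the bottom, then check the other side.

```bash
cat > fin.py <<'E'
from pull_h import *
print(bot.servo_line(W(33,-1,56),speed=15,until_force=30)); st("pressed")
bot.servo_line(W(33,-1,110),speed=100)
bot.servo_line(W(88,-1,110),speed=100)
bot.servo_line(W(88,-1,72),speed=60)
print(bot.servo_line(W(88,-1,56),speed=15,until_force=30)); st("other side")
bot.servo_line(W(88,-1,120),speed=100)
bot.servo_line(W(-15,0,260),speed=200)
from chk import meas
meas("m2",64)
E
python3 fin.py
```

```text
True
pressed 24.77 [32.7 -1.  63.9] [-2.5 -0.6  8.4] -0.001 4.2
True
other side 27.54 [88.  -1.  63.9] [-1.4  1.   8.6] -0.001 4.3
m2 wrist 5174 encl ((64.0389404296875, -0.9598676562309265), 42.05561828613281) z 62.5 tilt [-0.001 -0.   ]
m2 scene 340 encl ((61.11686325073242, 0.41018223762512207), 40.335853576660156) z 64.6 tilt [0.005 0.014]
top none
```

View pics/m2.png

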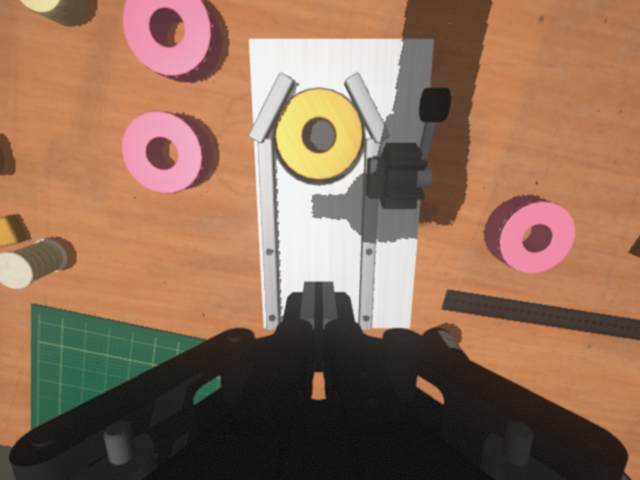

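Sleeve top at z≈64 on both sides (flush, 1 mm below the deck, level), ring seated in the well at (319,135), knob still parked at (434,104). Hand in.

```bash
python3 -c "
from plant import bot
print(bot.sign_off(),bot.get_time())"
```

```text
the job is handed in; nothing more can be done
the job is handed in; nothing more can be done
```

The job is handed in at about 29 s of the 64 s allowed: the pin is parked in its notch, the sleeve is over the spindle and pressed home (tip stopped at z ≈ 64 mm on both sides, level), and I moved nothing else; the judge's verdict was not shown.

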